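Clear the test bay and latch its door

ROBOT

A 6-joint arm with a two-finger parallel gripper is mounted at the origin on the work surface. World frame = base frame: x ahead of the robot, y to its left, z up, the work surface at z = 0. Lengths are in m, angles in rad, forces in N, time in s.
With the tool pointing down it reaches from about 0.35 to 0.975 m from the base axis. Payload 4.9 kg.
Tool frame: the origin (TCP) lies at the very end of the fingers, on their centre line; the grasp point (between the pads) lies 19 mm behind it (ctrl.grip_point_offset is the distance from the TCP to the grasp point, in m); z points along the fingers, y is the line along which they close (so a half turn about z gives the same grasp; the last joint's range is limited). The gripper opens to 85 mm and grips with 20 to 120 N. Pads are 22 mm wide; open, the fingers measure 114 mm over their backs; the gripper's body (76 mm by 85 mm) begins 54 mm behind the grasp point. The pads swing forward as they close: fully open they stand 13 mm farther back than shut.
Start: joints at [-1.254, 0.053, 1.613, -0, 1.476, -0.119], TCP at [0.264, -0.567, 0.202] pointing down, gripper open.
Joint ranges: [-3.01, 3.01], [-1.01, 2.22], [0.06, 2.58], [-1.02, 4.17], [0.09, 2.62], [-3.14, 3.14]. Speed limits (rad/s): [2.57, 2.57, 3.14, 3.14, 3.14, 3.14].

INTERFACE

Orientations are given as a rotation vector (axis times angle).
In Python, from station import ctrl gives the robot as it stands.
- The arm moves only by the tool send_rows, never from a script. Its argument "rows" is a list of rows, each a list of 3 entries, a list of its own where there are three numbers: the finger opening in cm, from 0 to 8.54, then the shift along the tool's x, y, z in cm, then the turn about the tool's z in degrees. A call has 1 to 10 rows; each row shifts and turns the commanded pose from where the row before left it, along the tool's axes as they then stand; what a row does not reach is not made up. A row lasts 1/8 s, in which the tool goes at most 62.5 mm and 10.7 degrees, less where a joint would pass 70% of its speed; a pose out of reach is approached as far as the arm can. A call with a gripper value outside its range is refused whole. The fingers move at their own pace and stop on an object; "newtons" is the grip in N (left out, the last holds). Time passes only in rows, so rows that do not move let the fingers close. It gives the time, the measured TCP pose, the force, the opening and the grip force at its end, in the units of the state.
- ctrl.get_obs(): the state, without advancing time (a new reading comes with each control period).
- ctrl.get_image(name): name is "scene" or "top" or "wrist"; returns a dict with "frame" (384x512x3 uint8, red, green, blue), "range_z" (384x512 float32, m along the optical axis (not along the pixel's ray), 0 where there is no reading), "fx", "fy", "cx", "cy" (pixels), "k1" (the pictures are not rectified: a ray, as slopes to the right and down, at radius r is drawn at 1 + k1 r^2 times it, then the intrinsics apply), "cam_to_world" (4x4, takes a point from camera to world coordinates). Camera axes: x right, y down, z forward; pixel columns grow to the right and rows downward; lengths in m; the calibration is good to about 2 mm. A picture is of the moment at which its call begins.
- ctrl.finish_job(): hands the job in; it is judged then, once.
The state is a dict: "t": time; "q": joint angles; "dq": joint speeds; "effort": joint torques, N m; "tool_pos": TCP position; "tool_rot": TCP orientation; "contact_force": force on the tool from outside, world axes, zero at the start; "wrist_torque": the same for the moment, N m; "opening": finger opening in m; "grip_force": force on a finger pad.
Only numpy, scipy, OpenCV 4.12 (cv2) and the standard library are available. Lean on these libraries where they do the work, as an engineer would, in place of code of your own. Each camera call takes 0.05 s, during which the arm holds its last target. There are 200 camera calls.

TASK

The measurement is over: swing the test bay's toggle clamp open, and only then lift the aluminium test plate out and lay it flat in the blue tray. Then close the bay's blue door with a gentle push, neither slamming nor forcing it, until its sprung latch has snapped in and holds it shut, with the clamp left open. Leave the beaker, the amber bottle and the white jar where they stand.

Things in the scene. Friction and masses are not known exactly. Their poses are not given: they have to be found in the camera images.
- bay: Fixed roofless guard box, open at the front. Origin on the work surface, middle of the front opening; x into the bay, y left, z up. Floor 12 mm thick; 8 mm side walls, inner faces at y = +-98 mm, x = 0 to 250, up to z = 120; behind them a 70 mm high white housing to x = 335. Dark nest under the plate: x = 0 to 100, 40 mm wide, top z = 45; stop at x = 102, then the clamp.
- clamp (a joint): Toggle clamp, rad: 0 closed, rubber-tipped arm pressing the plate (8 N); 1.5 fully open, arm up. Level axis along bay y at bay x = 125, z = 75 mm. Arm 54 mm towards the front, 16 wide. The red handle is one piece with it, upright when closed; pushed to bay +x it raises the arm. An over-centre spring (0.35 N m at 0) shuts it up to 0.6 rad, beyond that throws it open, handle level to +x.
- clamp_handle (a point): Top end of the clamp's round red handle (17 mm thick), 110 mm above the clamp's axis when closed; z points out along the handle (up when closed).
- plate_center (a point): Centre of the loose aluminium test plate, 150 (x) x 50 (y) x 16 (z) mm, 0.2 to 0.45 kg, lying flat on the nest, its centre 25 mm behind the door opening, so that its first 50 mm stick out of the front (nothing beneath) and keep the door from closing.
- tray: Fixed blue tray, 250 (x) x 180 (y) x 22 mm high outside, walls and floor 4 mm. Origin at the centre of its underside.
- door (a joint): Bay door, rad: 0 = against its inner stop; 1.4 to 1.9 = open towards the robot at the start. Turns about the vertical line at bay x = -10, y = 85 mm. Panel 16 mm thick (8 each side of that line), reaching 170 mm, z = 14 to 120. Closed it runs along bay -y; opening swings its free edge to bay -x. A weak spring (1 N) reopens it unless latched; latched it rests at about 0.01.
- door_hinge (a point): Point on the door's hinge line, at the height of the door's top edge (z = 120 mm).
- door_push (a point): Middle of the yellow push mark on the door's outer face, 128 mm from the hinge line, 28 mm below the door's top edge. Its x axis points through the door to the inner side, y along the door to the hinge, z up.
- bolt (a joint): Brass bolt in the door's free edge, m: 0 = fully out (9 mm), up to 0.0115 = pushed into the door against its spring (6.5 to 9 N). Inner side bevelled. From about 0.11 rad of door on it rides over the keeper, pushed in 6 mm, and springs out behind it at about 0.01 rad, 2 mm (at the edge) before the rigid inner stop. This takes some 14 to 22 N at the yellow mark; the force drops at the snap.
- keeper (a point): Back of the fixed steel keeper (strike) at the right end of the front opening, behind which the bolt must catch; bay x = -18, y = -92, z = 82 mm.
- beaker_mid (a point): Middle of the glass beaker, diameter 68, height 90 mm, on the work surface left of the bay; bystander.
- amber_mid (a point): Middle of the amber bottle, diameter 68, height 160 mm, right of the bay; bystander.
- jar_mid (a point): Middle of the white jar, diameter 70, height 80 mm, beyond the tray; bystander.
Things that resemble listed ones, but are neither listed nor needed, are in the scene too. Of the things like the part that bears plate_center, leave any that is purple; of the rest the larger one is meant.

How it is judged:
On the way, in this order (a step that is already met when the one before it is completed fails the run):
1. the clamp is flipped open past centre while the plate still lies in its nest (value of joint clamp above 1.2 rad and x of plate_center in the frame of bay above 0.005 m and z of plate_center in the frame of bay below 0.065 m), for 0.1 s.
2. the plate lies flat in the tray, let go (x of plate_center in the frame of tray between -0.05 and 0.05 m and y of plate_center in the frame of tray between -0.07 and 0.07 m and z of plate_center in the frame of tray below 0.018 m and angle between the z axis of plate_center and the z axis of tray, either way round below 0.1 rad and contact force between the fingers and plate below 0.3 N and linear speed of plate below 0.02 m/s), for 0.2 s.
3. the door is shut with its bolt sprung out behind the keeper (value of joint door below 0.03 rad and value of joint bolt below 0.003 m), for 0.2 s.
At the end, for the whole second after the job is handed in: Door within 0.03 rad of closed, its bolt out again (pushed in under 3 mm); clamp open beyond 1.2 rad; plate flat (0.1 rad), at rest and let go on the tray floor, its centre within 50 mm along and 70 mm across of the tray centre (all of step 2 and all of step 3 and value of joint clamp above 1.2 rad); the robot touches nothing.
It fails at once if the beaker is knocked over or shifted by more than 30 mm (distance of beaker_mid from where it was at the start of the episode above 0.03 m or angle between beaker_mid's own z axis and vertical above 0.4 rad).
It fails at once if the amber bottle is knocked over or shifted by more than 30 mm (distance of amber_mid from where it was at the start of the episode above 0.03 m or angle between amber_mid's own z axis and vertical above 0.4 rad).
It fails at once if the white jar is knocked over or shifted by more than 30 mm (distance of jar_mid from where it was at the start of the episode above 0.03 m or angle between jar_mid's own z axis and vertical above 0.4 rad).
It fails at once if the door is slammed: closes faster than 3.5 rad/s (velocity of joint door below -3.5 rad/s).
It fails at once if the door is forced: the robot presses on it with more than 35 N (contact force between any of the fingers, the arm and door above 35 N).
It also fails if it takes over 72 s, if anything falls off the work surface, if the arm or the gripper's body presses on something with over 40 N, if the wrist force passes 120 N, or if a joint passes its speed limit or range.

## Working session

There is one attempt and no reset: what is moved stays moved. The work goes in short steps, Python scripts to look and compute and a tool call to move; the robot and the scene stay as the last step left them, time stands still between calls to the robot, and variables do not carry over. Pictures are saved under pics/ and viewed, at most 10 in all, crops included, and the job is handed in when it is done.

Besides the shell and the picture viewer there is one more tool, called after "Request:" by a JSON object that holds its "op" and its "data". send_rows: Moves the arm, as the interface text tells. Its arguments: {"type":"object","properties":{"rows":{"type":"array","items":{"type":"array"}},"newtons":{"type":"number"}},"required":["rows"]}

```bash
ls; mkdir -p pics; cat > h.py <<'E'
import numpy as np, cv2
from station import ctrl
from scipy.spatial.transform import Rotation as R
def cloud(im):
    h,w=im["range_z"].shape
    K=np.array([[im["fx"],0,im["cx"]],[0,im["fy"],im["cy"]],[0,0,1.]])
    u,v=np.meshgrid(np.arange(w),np.arange(h))
    p=cv2.undistortPoints(np.stack([u,v],-1).reshape(-1,1,2).astype(np.float64),K,np.array([im["k1"],0,0,0.])).reshape(h,w,2)
    z=im["range_z"]; P=np.dstack([p[...,0]*z,p[...,1]*z,z])
    T=np.array(im["cam_to_world"]); W=P@T[:3,:3].T+T[:3,3]; W[z==0]=np.nan
    return W
def save(im,n,s=1.5): cv2.imwrite(f"pics/{n}.png",cv2.resize(im["frame"][...,::-1],None,fx=s,fy=s))
E
python3 - <<'E'
from h import *
import pickle
for n in("scene","top"):
    im=ctrl.get_image(n); save(im,n+"0"); pickle.dump(im,open(n+"0.pkl","wb"))
    print(n,im["k1"],im["fx"],np.round(im["cam_to_world"],3).tolist(),(im["range_z"]==0).mean())
print(ctrl.get_obs())
E
```

```text
pics
scene -0.06094631942384649 430.64851880886175 [[-0.508, 0.688, -0.518, 1.15], [0.861, 0.4, -0.313, 0.317], [-0.008, -0.605, -0.796, 1.061], [0.0, 0.0, 0.0, 1.0]] 0.004023234049479167
top 0.04741005383627581 398.16179012246346 [[-0.016, -0.991, 0.134, 0.382], [-1.0, 0.017, 0.006, -0.03], [-0.008, -0.133, -0.991, 1.317], [0.0, 0.0, 0.0, 1.0]] 0.003957112630208333
{'t': 0.1, 'q': array([-1.25400359e+00,  5.33239128e-02,  1.61417279e+00, -4.14398583e-05,
        1.47604292e+00, -1.18951169e-01]), 'dq': array([-0.00035157, -0.00091096, -0.00190056,  0.00045228, -0.00174308,
       -0.00138901]), 'effort': array([-4.85731398e-04, -3.94904065e+01, -3.71363318e+01, -1.86712541e-04,
        3.86716085e-03, -2.15610032e-05]), 'tool_pos': array([ 0.26361874, -0.56597766,  0.20125592]), 'tool_rot': array([-3.06543524e+00, -6.78650873e-01,  3.66288921e-04]), 'contact_force': array([-0.64380173, -0.21361591,  0.02897169]), 'wrist_torque': array([-0.04060066, -0.06682327,  0.00888862]), 'grip_force': 0.0, 'opening': 0.08569829432998663}
```

View pics/scene0.png

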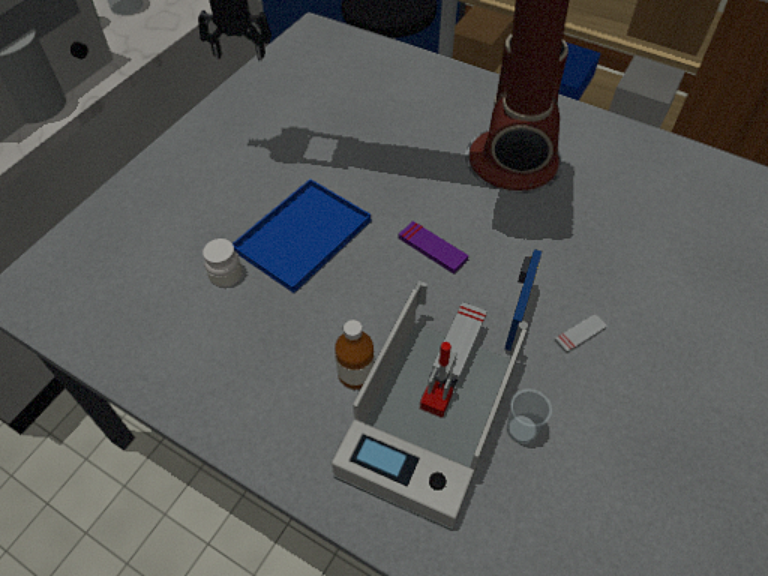

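View pics/top0.png

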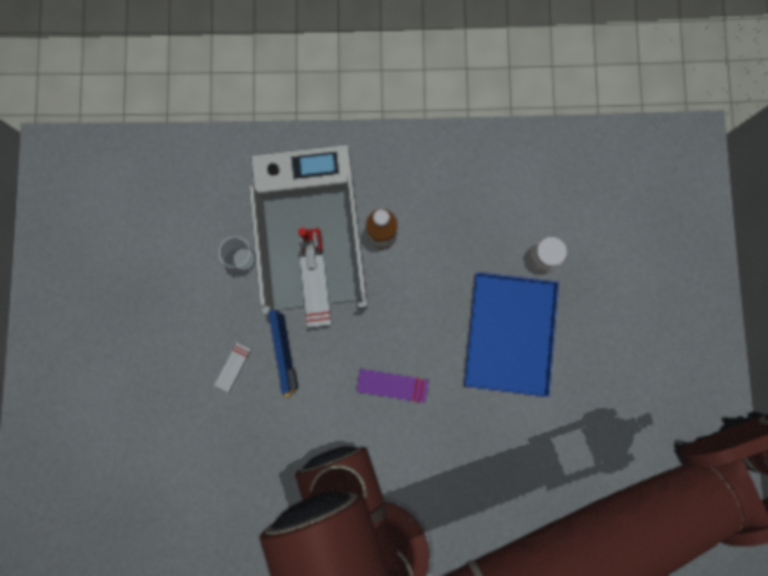

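The scene picture shows the plate (465,335) under the clamp, with its red handle at (445,350). The tray is at (305,235), the door at (525,300) and the amber bottle at (355,355). In the top picture the bay's opening faces the robot at about (315,305), the tray is at (510,335), and the small white and purple plates are decoys.

```bash
python3 - <<'E'
from h import *
import pickle
for n in("top","scene"):
    im=pickle.load(open(n+"0.pkl","rb")); W=cloud(im); hsv=cv2.cvtColor(im["frame"],cv2.COLOR_RGB2HSV)
    H,S,V=[hsv[...,i].astype(int) for i in range(3)]; X,Y,Z=W[...,0],W[...,1],W[...,2]
    near=(X>.2)&(X<1.05)&(abs(Y)<.7)
    def rep(k,m,rect=True):
        p=W[m&near]; 
        if len(p)<5: print(n,k,len(p)); return p
        r=cv2.minAreaRect((p[:,:2]*1000).astype(np.float32))
        print(n,k,len(p),"med",np.round(np.median(p,0),4),"rect c",np.round(r[0],1),"sz",np.round(r[1],1),"ang",round(r[2],2)); return p
    blue=(H>105)&(H<125)&(S>120)
    rep("table",(Z<.01)&(Z>-.01)&(S<60))
    rep("tray",blue&(Z<.04)&(Y<-.1)); rep("trayrim",blue&(Z<.04)&(Z>.015)&(Y<-.1))
    rep("doortop",blue&(Z>.112)&(Z<.13)); rep("door",blue&(Z>.04)&(Y>-.1))
    rep("walls",(Z>.112)&(Z<.127)&(S<70)&(X>.45)&(Y>-.03)&(Y<.25))
    rep("housing",(Z>.062)&(Z<.078)&(X>.73))
    rep("plate",(S<60)&(V>110)&(Z>.053)&(Z<.068)&(X<.7)&(X>.4)&(Y<.15)&(Y>-.05))
    red=((H<6)|(H>174))&(S>150)
    p=rep("handle",red&(Z>.1)&(X>.5)); print("handle top z",p[:,2].max(),np.median(p[p[:,2]>p[:,2].max()-.012],0),"bot",p[p[:,2]<.13].mean(0))
    rep("amber",(H>5)&(H<20)&(S>120)&(Z>.03)&(X>.5)&(Y<0))
    rep("jar",(S<60)&(Z>.07)&(Z<.09)&(Y<-.3)&(X>.5))
    rep("yellow",(H>20)&(H<35)&(S>120)&(Z>.03)&(X>.3))
E
```

```text
top table 80657 med [ 5.503e-01 -2.510e-02  4.000e-04] rect c [578.3  -0. ] sz [ 756.6 1400. ] ang 0.0
top tray 4258 med [ 0.4519 -0.2995  0.0046] rect c [ 454.  -296.1] sz [180.6 248. ] ang 82.05
top trayrim 236 med [ 0.4423 -0.3037  0.0214] rect c [ 453.4 -296. ] sz [180.6 247. ] ang 82.1
top doortop 268 med [0.4226 0.1886 0.1202] rect c [420.9 189.3] sz [162.9  15.4] ang 10.65
top door 410 med [0.4293 0.1878 0.1181] rect c [420.9 189.2] sz [162.9  15.5] ang 10.65
top walls 490 med [0.6339 0.2153 0.1195] rect c [639.4 102.5] sz [273.8 275.7] ang 6.02
top housing 1514 med [0.8116 0.154  0.071 ] rect c [792.2 150.4] sz [130.6 211.1] ang 5.82
top plate 643 med [0.5446 0.123  0.0614] rect c [580.  88.] sz [201.7 131.3] ang 6.01
top handle 32 med [0.6456 0.1313 0.1783] rect c [646.6 133.5] sz [ 9.6 13. ] ang 5.06
handle top z 0.19002274537571395 [0.64751897 0.13418405 0.1850804 ] bot [0.65166915 0.13084244 0.10178508]
top amber 157 med [ 0.6631 -0.0253  0.1118] rect c [669.1 -24.5] sz [38.  55.4] ang 24.47
top jar 300 med [ 0.6217 -0.3742  0.0804] rect c [ 622.  -374.5] sz [58.3 60. ] a
[... 507 characters left out ...]
med [0.6519 0.1365 0.1192] rect c [636.3 133. ] sz [275.3 213.4] ang 5.87
scene housing 2993 med [0.819  0.1561 0.0706] rect c [790.3 149.2] sz [137.1 214. ] ang 5.13
scene plate 604 med [0.5389 0.1253 0.061 ] rect c [547.7 123.5] sz [153.2  49.4] ang 5.61
scene handle 86 med [0.6537 0.1366 0.1709] rect c [650.6 135.1] sz [15.2 14.5] ang 52.55
handle top z 0.18737889251534345 [0.65160505 0.13490992 0.18414951] bot [nan nan nan]
scene amber 323 med [ 0.6991 -0.0145  0.1135] rect c [683.3 -24.2] sz [65.5 48.3] ang 0.8
scene jar 294 med [ 0.6224 -0.3719  0.0799] rect c [ 621.1 -373.5] sz [62.7 58.6] ang 65.78
scene yellow 4<stdin>:20: RuntimeWarning: Mean of empty slice.
  ret = um.true_divide(
```

```bash
cat >> h.py <<'E'
B0=np.array([.523,.121]); BY=np.radians(5.8)
def rot(a): return np.array([[np.cos(a),-np.sin(a)],[np.sin(a),np.cos(a)]])
def bay(x,y): return B0+rot(BY)@[x,y]
def go(xy,z,yaw,R0=None):
    o=ctrl.get_obs(); M=R.from_rotvec(o["tool_rot"]).as_matrix(); y0=np.arctan2(M[1,0],M[0,0])
    d=M.T@(np.r_[xy,z]-o["tool_pos"])*100
    print("t",round(o["t"],2),"yaw",round(np.degrees(y0),2),"turn",round((np.degrees(y0-yaw)+180)%360-180,2),"| shift cm now",np.round(d,2),
      "| after turn", np.round(np.r_[rot(-yaw)@(np.r_[xy]-o["tool_pos"][:2])*[1,-1]*100,d[2]],2), "tilt",np.round(M[:,2],4))
E
python3 -c "
from h import *
go(bay(.085,0),.28,BY); go(bay(.085,0),.15,BY)"
```

```text
t 0.1 yaw 24.97 turn 19.17 | shift cm now [ 60.54 -48.55  -7.77] | after turn [ 41.25 -65.72  -7.77] tilt [-6.0e-04  1.8e-03 -1.0e+00]
t 0.1 yaw 24.97 turn 19.17 | shift cm now [ 60.54 -48.53   5.23] | after turn [ 41.25 -65.72   5.23] tilt [-6.0e-04  1.8e-03 -1.0e+00]
```

Request:
{"op": "send_rows", "data": {"rows": [[0, [0, 0, -4], 9.6], [0, [0, 0, -4], 9.6]]}}

```text
t: 0.35
tool_pos: [0.2636, -0.5658, 0.2818]
tool_rot: [-3.135, -0.149, 0.001]
contact_force: [-0.3, 0.5, 1.0]
opening: 0.0515
grip_force: 0.0
```

```bash
python3 -c "
from h import *
go(bay(.085,0),.28,BY); go(bay(.085,0),.15,BY)"
```

```text
t 0.35 yaw 5.45 turn -0.35 | shift cm now [ 40.85 -65.96   0.34] | after turn [ 41.25 -65.71   0.34] tilt [-9.0e-04  2.8e-03 -1.0e+00]
t 0.35 yaw 5.45 turn -0.35 | shift cm now [ 40.86 -65.92  13.34] | after turn [ 41.25 -65.71  13.34] tilt [-9.0e-04  2.8e-03 -1.0e+00]
```

Request:
{"op": "send_rows", "data": {"rows": [[0, [2.5, -4.1, 0], 0], [0, [2.5, -4.1, 0], 0], [0, [2.5, -4.1, 0], 0], [0, [2.5, -4.1, 0], 0], [0, [2.5, -4.1, 0], 0], [0, [2.5, -4.1, 0], 0], [0, [2.5, -4.1, 0], 0], [0, [2.5, -4.1, 0], 0], [0, [2.5, -4.1, 0], 0], [0, [2.5, -4.1, 0], 0]]}}

```text
t: 1.6
tool_pos: [0.4716, -0.1319, 0.2819]
tool_rot: [-3.137, -0.158, 0.001]
contact_force: [0.2, -0.3, -0.6]
opening: -0.0001
grip_force: 0.0
```

Request:
{"op": "send_rows", "data": {"rows": [[0, [2.5, -4.1, 0], 0], [0, [2.5, -4.1, 0], 0], [0, [2.5, -4.1, 0], 0], [0, [2.5, -4.1, 0], 0], [0, [2.5, -4.1, 0], 0], [0, [2.5, -4.1, 0], 0], [0, [0, 0, 0], 0], [0, [0, 0, 0], 0]]}}

```text
t: 2.6
tool_pos: [0.5955, 0.1261, 0.2817]
tool_rot: [3.137, 0.158, -0.002]
contact_force: [-0.3, 0.5, 0.1]
opening: 0.0001
grip_force: 0.0
```

```bash
python3 -c "
from h import *
go(bay(.085,0),.15,BY)
im=ctrl.get_image('wrist'); save(im,'w1')"
```

```text
t 2.6 yaw 5.78 turn -0.02 | shift cm now [ 1.25 -0.23 13.17] | after turn [ 1.23 -0.22 13.17] tilt [-1.3e-03 -5.0e-04 -1.0e+00]
```

View pics/w1.png

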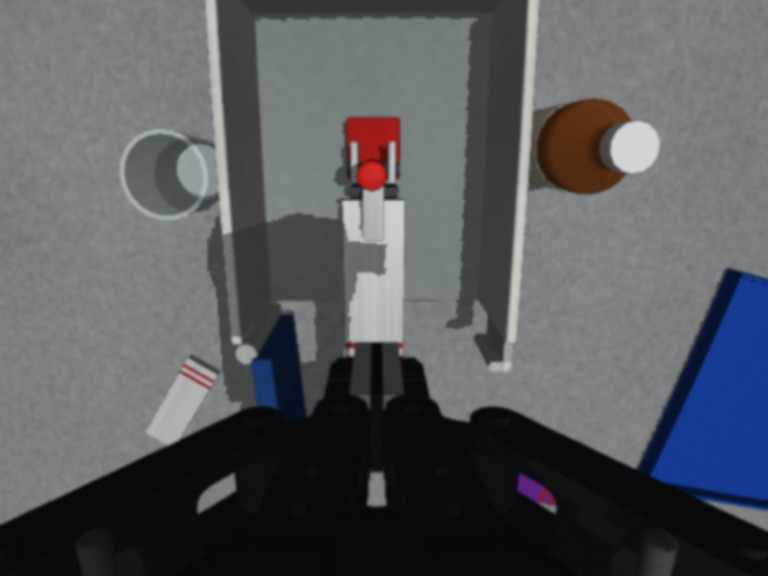

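The fingers, at column 377, line up with the handle at (372,176). The plate is below them at (375,270). Next I go down in front of the handle and push it.

Request:
{"op": "send_rows", "data": {"rows": [[0, [0, -0.2, 4.4], 0], [0, [0, 0, 4.4], 0], [0, [0, 0, 4.4], 0], [0, [1.0, 0, 0], 0], [0, [1.0, 0, 0], 0], [0, [1.0, 0, 0], 0], [0, [1.0, 0, 0], 0], [0, [1.0, 0, 0], 0]]}}

```text
t: 3.65
tool_pos: [0.6469, 0.1333, 0.153]
tool_rot: [3.137, 0.158, 0.003]
contact_force: [-2.6, -0.1, 4.4]
opening: -0.0002
grip_force: 2.7
```

Request:
{"op": "send_rows", "data": {"rows": [[0, [1.0, 0, 0], 0], [0, [1.0, 0, 0], 0], [0, [1.0, 0, 0], 0], [0, [1.0, 0, 0], 0], [0, [1.0, 0, 0], 0], [0, [1.0, 0, 0], 0], [0, [0, 0, 0], 0], [0, [0, 0, 0], 0], [0, [0, 0, 0], 0]]}}

```text
t: 4.78
tool_pos: [0.7049, 0.1394, 0.1504]
tool_rot: [-3.138, -0.158, 0.0]
contact_force: [0.2, 0.9, -0.4]
opening: 0.0002
grip_force: 0.0
```

```bash
python3 -c "
from h import *
go(bay(.025,0),.2,BY); o=ctrl.get_obs(); print(rot(-BY)@(o['tool_pos'][:2]-B0))
im=ctrl.get_image('scene'); cv2.imwrite('pics/s1.png',cv2.resize(im['frame'][180:360,200:400,::-1],None,fx=3,fy=3))"
```

```text
t 4.78 yaw 5.77 turn -0.03 | shift cm now [-15.78  -0.    -4.96] | after turn [-1.578e+01 -1.000e-02 -4.960e+00] tilt [-1.e-04  0.e+00 -1.e+00]
[ 1.82788435e-01 -8.77727505e-05]
```

View pics/s1.png

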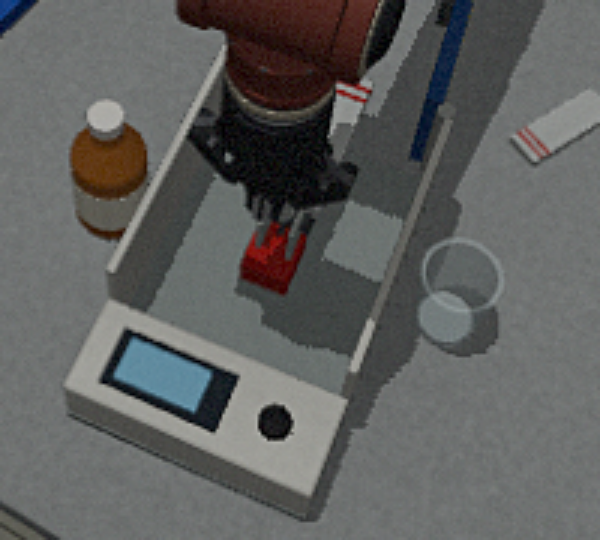

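Request:
{"op": "send_rows", "data": {"rows": [[0, [0, 0, -4], 0], [0, [0, 0, -4], 0], [0, [-4, 0, -3], 0], [0, [-4, 0, 0], 0], [8.5, [-4, 0, 0], 0], [8.5, [-3.8, 0, 0], 0], [8.5, [0, 0, 0], 0]]}}

```text
t: 5.7
tool_pos: [0.5461, 0.1235, 0.2607]
tool_rot: [-3.138, -0.159, -0.001]
contact_force: [0.2, -0.7, 0.5]
opening: 0.0547
grip_force: 0.0
```

```bash
python3 -c "
from h import *
go(bay(.025,0),.045,BY); 
im=ctrl.get_image('wrist'); save(im,'w2')
W=cloud(im); S=cv2.cvtColor(im['frame'],cv2.COLOR_RGB2HSV)[...,1]
m=(abs(W[...,2]-.061)<.006)&(S<90)
B=(W[...,:2]-B0)@rot(BY)
m&=(abs(B[...,1])<.05)&(B[...,0]>-.08)&(B[...,0]<.12); p=B[m]*1000
print(m.sum(),np.percentile(p,[1,50,99],axis=0),cv2.minAreaRect(p.astype(np.float32)))"
```

```text
t 5.7 yaw 5.79 turn -0.01 | shift cm now [1.700e-01 2.000e-02 2.157e+01] | after turn [1.800e-01 2.000e-02 2.157e+01] tilt [ 7.e-04  1.e-04 -1.e+00]
4954 [[-4.88566372e+01 -2.39264800e+01]
 [ 3.08524936e+01  9.25293720e-02]
 [ 1.06973500e+02  2.50685156e+01]] ((34.69379425048828, 0.6418209075927734), (170.3549346923828, 50.287437438964844), 0.09080030024051666)
```

View pics/w2.png

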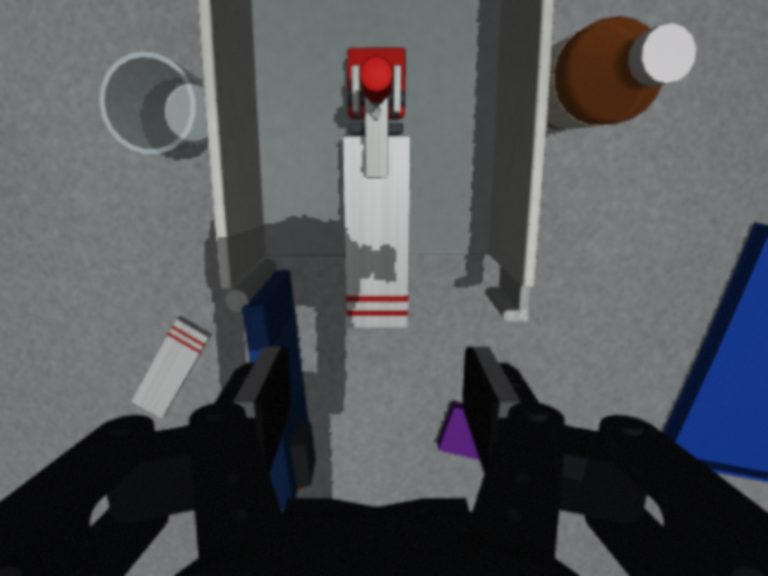

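The handle at (376,75) still stands upright and the arm still lies on the plate, so the finger slid over the handle's top. The plate at (377,235) hasn't moved. I'll push lower down the handle.

Request:
{"op": "send_rows", "data": {"rows": [[0, [3, 0, 0], 0], [0, [3, 0, 0], 0], [0, [0, 0, 0], 0], [0, [0, 0, 4.5], 0], [0, [0, 0, 4.5], 0], [0, [0, 0, 4.5], 0], [0, [1, 0, 0], 0], [0, [1, 0, 0], 0], [0, [1, 0, 0], 0]]}}

```text
t: 6.88
tool_pos: [0.6387, 0.1327, 0.1281]
tool_rot: [3.138, 0.158, 0.002]
contact_force: [-5.5, -0.4, 1.5]
opening: -0.0001
grip_force: 2.6
```

Request:
{"op": "send_rows", "data": {"rows": [[0, [1, 0, 0], 0]]}}

```text
t: 7.0
tool_pos: [0.6489, 0.1337, 0.1276]
tool_rot: [-3.138, -0.158, -0.003]
contact_force: [-4.1, -0.6, 1.4]
opening: -0.0
grip_force: 2.1
```

Request:
{"op": "send_rows", "data": {"rows": [[0, [1, 0, 0], 0]]}}

```text
t: 7.12
tool_pos: [0.6585, 0.1347, 0.1264]
tool_rot: [-3.137, -0.158, -0.002]
contact_force: [-2.9, -0.4, -0.2]
opening: -0.0002
grip_force: 1.5
```

Request:
{"op": "send_rows", "data": {"rows": [[0, [1, 0, 0], 0]]}}

```text
t: 7.25
tool_pos: [0.6679, 0.1356, 0.1252]
tool_rot: [3.138, 0.158, -0.0]
contact_force: [-3.4, -0.9, -1.0]
opening: 0.0001
grip_force: 1.1
```

Request:
{"op": "send_rows", "data": {"rows": [[0, [0.5, 0, 0], 0]]}}

```text
t: 7.38
tool_pos: [0.6733, 0.1361, 0.1253]
tool_rot: [-3.138, -0.158, -0.002]
contact_force: [-2.8, -1.1, -1.2]
opening: 0.0002
grip_force: 0.6
```

Request:
{"op": "send_rows", "data": {"rows": [[0, [0.5, 0, 0], 0]]}}

```text
t: 7.5
tool_pos: [0.678, 0.1366, 0.1256]
tool_rot: [-3.138, -0.158, -0.002]
contact_force: [-0.5, 0.6, -0.3]
opening: -0.0001
grip_force: 0.4
```

Request:
{"op": "send_rows", "data": {"rows": [[0, [0.5, 0, 0], 0], [0, [0.3, 0, 0], 0]]}}

```text
t: 7.75
tool_pos: [0.6859, 0.1374, 0.1258]
tool_rot: [-3.138, -0.158, -0.002]
contact_force: [-0.4, 0.8, -1.0]
opening: -0.0
grip_force: 0.0
```

```bash
python3 -c "
from h import *
go(bay(.025,0),.045,BY)
im=ctrl.get_image('scene'); cv2.imwrite('pics/s2.png',cv2.resize(im['frame'][180:360,200:400,::-1],None,fx=3,fy=3))"
```

```text
t 7.75 yaw 5.77 turn -0.03 | shift cm now [-1.389e+01 -1.000e-02  8.060e+00] | after turn [-1.388e+01 -1.000e-02  8.060e+00] tilt [ 1.3e-03  1.0e-04 -1.0e+00]
```

View pics/s2.png

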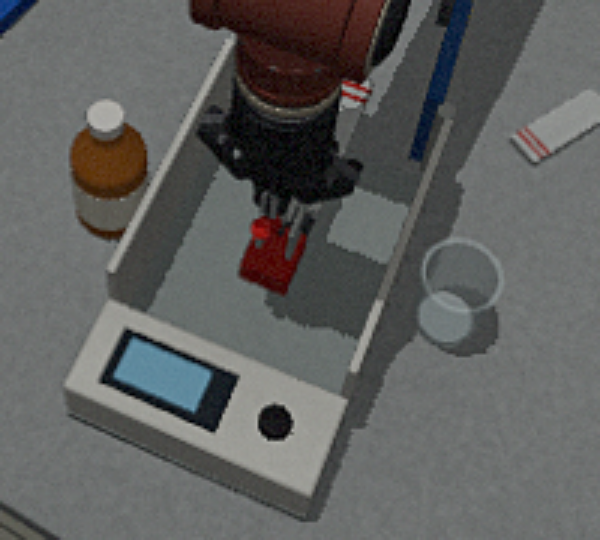

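The red handle tip shows at (262,230) beside the fingers. I'll measure where it is.

```bash
python3 -c "
from h import *
im=ctrl.get_image('scene');W=cloud(im);h=cv2.cvtColor(im['frame'],cv2.COLOR_RGB2HSV)
m=((h[...,0]<6)|(h[...,0]>174))&(h[...,1]>150)&(W[...,0]>.55)
B=np.dstack([(W[...,:2]-B0)@rot(BY),W[...,2]])*1000
p=B[m&(W[...,2]>.065)]; print(len(p)); print(p.round()[::3].tolist()); o=ctrl.get_obs(); print(o['t'],rot(-BY)@(o['tool_pos'][:2]-B0),o['contact_force'])"
```

```text
1491
[[25.0, -26.0, 500.0], [28.0, -16.0, 506.0], [26.0, -31.0, 496.0], [26.0, -33.0, 493.0], [32.0, -14.0, 505.0], [38.0, -49.0, 494.0], [44.0, -51.0, 496.0], [38.0, -41.0, 494.0], [29.0, -36.0, 489.0], [41.0, -40.0, 495.0], [37.0, -18.0, 500.0], [42.0, -39.0, 493.0], [39.0, -19.0, 499.0], [39.0, -9.0, 503.0], [55.0, -51.0, 497.0], [33.0, -34.0, 485.0], [42.0, -16.0, 500.0], [38.0, 2.0, 504.0], [54.0, -47.0, 495.0], [33.0, -40.0, 480.0], [47.0, -18.0, 501.0], [41.0, 3.0, 504.0], [59.0, -51.0, 496.0], [42.0, -27.0, 491.0], [45.0, -7.0, 501.0], [45.0, 1.0, 504.0], [32.0, 24.0, 502.0], [41.0, -35.0, 484.0], [49.0, -10.0, 500.0], [40.0, 15.0, 502.0], [57.0, -40.0, 493.0], [52.0, -26.0, 494.0], [45.0, 7.0, 501.0], [39.0, 17.0, 500.0], [63.0, -40.0, 495.0], [53.0, -23.0, 494.0], [42.0, 18.0, 500.0], [35.0, 24.0, 497.0], [67.0, -44.0, 495.0], [55.0, -20.0, 494.0], [72.0, -52.0, 493.0], [59.0, -17.0, 496.0], [64.0, -33.0, 491.0], [62.0, -20.0, 495.0], [39.0, 28.0, 494.0], [75.0, -49.0, 492.0], [52.0, 17.0, 498.0], [42.0, 29.0, 494.0], [74.0, -41.0, 492.0], [65.0, -13.0, 495.0], [42.0, 29.0,
[... 9186 characters left out ...]
 [178.0, 34.0, 361.0], [191.0, 18.0, 367.0], [181.0, 31.0, 360.0], [196.0, 14.0, 367.0], [199.0, 7.0, 364.0], [193.0, 21.0, 363.0], [187.0, 27.0, 360.0], [197.0, 13.0, 358.0], [199.0, -10.0, 320.0], [201.0, 8.0, 322.0], [176.0, -23.0, 209.0], [158.0, 4.0, 133.0], [177.0, 3.0, 160.0], [162.0, 6.0, 135.0], [184.0, 0.0, 165.0], [179.0, 6.0, 159.0], [160.0, 8.0, 130.0], [188.0, -1.0, 167.0], [187.0, 6.0, 168.0], [168.0, 8.0, 139.0], [190.0, -2.0, 163.0], [188.0, 4.0, 165.0], [178.0, 9.0, 151.0], [193.0, -1.0, 165.0], [189.0, 5.0, 163.0], [176.0, 9.0, 143.0], [193.0, 2.0, 162.0], [192.0, 8.0, 166.0], [194.0, 2.0, 159.0]]
7.85 [ 1.63647353e-01 -1.32760273e-04] [-0.33184228  0.02016937  0.30358242]
```

The handle tip is at about bay (190, 2, 163) mm. That puts the clamp near 0.64 rad, roughly at dead centre, so I push further.

Request:
{"op": "send_rows", "data": {"rows": [[0, [0.7, 0, 0], 0], [0, [0.7, 0, 0], 0], [0, [0.7, 0, 0], 0], [0, [0.7, 0, 0], 0], [0, [0.7, 0, 0], 0], [0, [0, 0, 0], 0], [0, [0, 0, 0], 0], [0, [0, 0, 0], 0]]}}

```text
t: 8.85
tool_pos: [0.7198, 0.1409, 0.1254]
tool_rot: [3.138, 0.158, -0.0]
contact_force: [-0.3, -1.1, -1.0]
opening: 0.0001
grip_force: 0.0
```

```bash
cat >> h.py <<'E'
def red():
    im=ctrl.get_image('scene');W=cloud(im);h=cv2.cvtColor(im['frame'],cv2.COLOR_RGB2HSV)
    m=((h[...,0]<6)|(h[...,0]>174))&(h[...,1]>150)
    B=np.dstack([(W[...,:2]-B0)@rot(BY),W[...,2]])*1000
    m&=(abs(B[...,1])<20)&(B[...,0]>100)&(B[...,0]<250)&(B[...,2]<200)&(B[...,2]>60)
    p=B[m]; p=p[np.argsort(p[:,0])]; print(len(p),"far +x pts",p[-6:].round().tolist(),"highest",p[np.argmax(p[:,2])].round().tolist())
E
python3 -c "
from h import *
red();go(bay(.025,0),.26,BY)"
```

```text
140 far +x pts [[235.0, -0.0, 83.0], [236.0, 2.0, 87.0], [236.0, 3.0, 81.0], [236.0, -3.0, 88.0], [236.0, 5.0, 89.0], [236.0, 5.0, 85.0]] highest [210.0, 1.0, 161.0]
t 8.9 yaw 5.77 turn -0.03 | shift cm now [-17.29  -0.   -13.46] | after turn [-1.728e+01 -1.000e-02 -1.346e+01] tilt [-1.e-04  0.e+00 -1.e+00]
```

The clamp has thrown open: the handle tip is level at bay x = 236 mm. Next I raise the tool, move over the plate and open the fingers.

Request:
{"op": "send_rows", "data": {"rows": [[0, [0, 0, -4.5], 0], [0, [0, 0, -4.5], 0], [0, [0, 0, -4.5], 0], [0, [-4.3, 0, 0], 0], [8.5, [-4.3, 0, 0], 0], [8.5, [-4.3, 0, 0], 0], [8.5, [-4.4, 0, 0], 0], [8.5, [0, 0, 0], 0], [8.5, [0, 0, 0], 0], [8.5, [0, 0, 0], 0]]}}

```text
t: 10.15
tool_pos: [0.5489, 0.1235, 0.2607]
tool_rot: [-3.138, -0.158, -0.001]
contact_force: [0.0, 0.6, 0.1]
opening: 0.0851
grip_force: 0.0
```

```bash
python3 -c "
from h import *
red();go(bay(.025,0),.046,BY)
im=ctrl.get_image('wrist')
W=cloud(im); S=cv2.cvtColor(im['frame'],cv2.COLOR_RGB2HSV)[...,1]
B=(W[...,:2]-B0)@rot(BY)
m=(abs(W[...,2]-.061)<.006)&(S<90)&(abs(B[...,1])<.05)&(B[...,0]>-.08)&(B[...,0]<.108); p=B[m]*1000
print(m.sum(),np.percentile(p,[1,50,99],axis=0).round(1).tolist(),np.median(W[m][:,2]),cv2.minAreaRect(p.astype(np.float32)))"
```

```text
133 far +x pts [[235.0, 8.0, 85.0], [235.0, 5.0, 82.0], [236.0, -0.0, 85.0], [236.0, 5.0, 89.0], [236.0, -3.0, 88.0], [236.0, 3.0, 82.0]] highest [228.0, 1.0, 93.0]
t 10.2 yaw 5.76 turn -0.04 | shift cm now [-1.000e-01 -1.000e-02  2.145e+01] | after turn [-1.000e-01 -1.000e-02  2.145e+01] tilt [ 2.e-04  0.e+00 -1.e+00]
5409 [[-48.6, -23.9], [36.1, 0.8], [105.9, 25.1]] 0.06051095545690166 ((28.39285659790039, 0.5575199127197266), (157.56764221191406, 50.130706787109375), 0.18538211286067963)
```

Request:
{"op": "send_rows", "data": {"rows": [[8.5, [0, 0, 4.5], 0], [8.5, [0, 0, 4.5], 0], [8.5, [0, 0, 4.5], 0], [8.5, [0, 0, 4], 0], [8.5, [0, 0, 2.5], 0], [8.5, [0, 0, 1.4], 0], [8.5, [0, 0, 0], 0]]}}

```text
t: 11.12
tool_pos: [0.5476, 0.1234, 0.0455]
tool_rot: [3.138, 0.158, -0.003]
contact_force: [0.1, 0.2, -0.1]
opening: 0.0849
grip_force: 0.0
```

Request:
{"op": "send_rows", "data": {"newtons": 60, "rows": [[4, [0, 0, 0], 0], [4, [0, 0, 0], 0], [4, [0, 0, 0], 0], [4, [0, 0, 0], 0], [4, [0, 0, 0], 0], [4, [0, 0, 0], 0], [4, [0, 0, 0], 0]]}}

```text
t: 12.0
tool_pos: [0.5479, 0.1235, 0.0464]
tool_rot: [-3.138, -0.158, 0.0]
contact_force: [-0.4, 0.3, -0.2]
opening: 0.04
grip_force: 0.0
```

Request:
{"op": "send_rows", "data": {"rows": [[4, [0, 0, -1], 0], [4, [0, 0, -2], 0], [4, [0, 0, -3], 0], [4, [0, 0, -3], 0], [4, [0, 0, -4], 0], [4, [0, 0, -4], 0], [4, [0, 0, -3], 0], [4, [0, 0, 0], 0]]}}

```text
t: 13.0
tool_pos: [0.5499, 0.1237, 0.2519]
tool_rot: [-3.137, -0.158, -0.014]
contact_force: [-0.7, 0.1, -0.1]
opening: 0.04
grip_force: 0.0
```

```bash
python3 -c "
from h import *
t=np.array([.4535,-.2965]); a=np.radians(-8.0)
go(t,.23,a); go(t,.005,a)"
```

```text
t 13.0 yaw 5.77 turn 13.77 | shift cm now [-13.84  40.84   2.07] | after turn [-3.7  42.95  2.07] tilt [ 8.7e-03  8.0e-04 -1.0e+00]
t 13.0 yaw 5.77 turn 13.77 | shift cm now [-14.03  40.84  24.57] | after turn [-3.7  42.95 24.57] tilt [ 8.7e-03  8.0e-04 -1.0e+00]
```

```bash
cat >> h.py <<'E'
def plate(im):
    W=cloud(im); S=cv2.cvtColor(im['frame'],cv2.COLOR_RGB2HSV)[...,1]
    B=(W[...,:2]-B0)@rot(BY)
    m=(abs(W[...,2]-.061)<.006)&(S<90)&(abs(B[...,1])<.05)&(B[...,0]>-.09)&(B[...,0]<.108); p=B[m]*1000
    print(m.sum(),np.percentile(p,[1,50,99],axis=0).round(1).tolist(),np.median(W[m][:,2]),cv2.minAreaRect(p.astype(np.float32)))
E
python3 -c "
from h import *
im=ctrl.get_image('wrist');save(im,'w3');plate(im);go(bay(.025,0),.046,BY)"
```

```text
5656 [[-48.8, -24.0], [36.7, 0.9], [106.2, 25.0]] 0.06048473374747798 ((28.345863342285156, 0.4775352478027344), (158.21607971191406, 50.22210693359375), 0.1916760504245758)
t 13.05 yaw 5.77 turn -0.03 | shift cm now [-0.17 -0.   20.3 ] | after turn [-0.09 -0.   20.3 ] tilt [ 4.3e-03  4.0e-04 -1.0e+00]
```

View pics/w3.png

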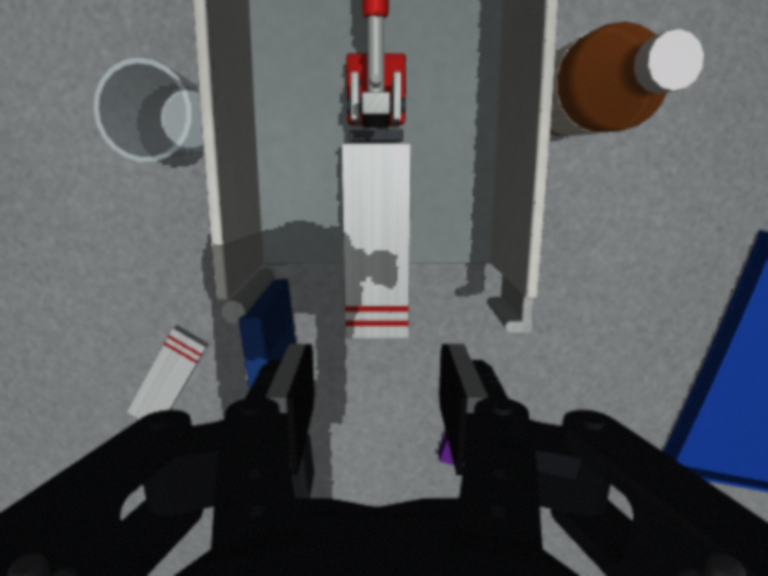

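The clamp is open (handle level at the top, arm upright) and the plate hasn't moved; the fingers closed above it. I'll measure the real fingertip height from the wrist depth.

```bash
python3 -c "
from h import *
im=ctrl.get_image('wrist');W=cloud(im);o=ctrl.get_obs();M=R.from_rotvec(o['tool_rot']).as_matrix()
L=(W-o['tool_pos'])@M*1000
m=(L[...,2]>-80)&(L[...,2]<30)&(abs(L[...,1])<60)&(abs(L[...,0])<40)
p=L[m];print(o['tool_pos'],len(p),np.percentile(p[:,2],[50,90,98,100]).round(1)); q=p[p[:,2]>np.percentile(p[:,2],97)];print(q[::max(1,len(q)//8)].round().tolist())
r=p[(p[:,2]>-30)];print('x range',np.percentile(r[:,0],[1,99]).round())
"
```

```text
[0.54784901 0.12347847 0.24690417] 5180 [-64.3 -42.9 -36.4 -31.9]
[[10.0, -27.0, -37.0], [10.0, 22.0, -37.0], [8.0, -20.0, -35.0], [4.0, 20.0, -33.0], [2.0, -20.0, -33.0], [-0.0, -20.0, -34.0], [-1.0, -20.0, -38.0], [-7.0, -20.0, -35.0], [-11.0, 20.0, -35.0]]Traceback (most recent call last):
  File "<string>", line 7, in <module>
    r=p[(p[:,2]>-30)];print('x range',np.percentile(r[:,0],[1,99]).round())
                                      ~~~~~~~~~~~~~^^^^^^^^^^^^^^^
    return _quantile_unchecked(
        a, q, axis, out, overwrite_input, method, keepdims, weights)
    return _ureduce(a,
                    func=_quantile_ureduce_func,
    ...<5 lines>...
                    overwrite_input=overwrite_input,
                    method=method)
    r = func(a, **kwargs)
    result = _quantile(arr,
                       quantiles=q,
    ...<2 lines>...
                       out=out,
                       weights=wgt)
    slices_having_nans = np.isnan(arr[-1, ...])
                                  ~~~^^^^^^^^^
IndexError: index -1 is out of bounds for axis 0 with size 0
```

The tips are really about 33 mm behind the reported TCP at this opening. That explains both the handle slip and this miss. I'll check the camera clearance and the tips when fully open, then re-grasp lower.

Request:
{"op": "send_rows", "data": {"rows": [[8.5, [0, 0, 4.5], 0], [8.5, [0, 0, 4.5], 0], [8.5, [0, 0, 4], 0], [8.5, [0, 0, 0], 0], [8.5, [0, 0, 0], 0]]}}

```text
t: 13.72
tool_pos: [0.5482, 0.1235, 0.1172]
tool_rot: [-3.138, -0.158, -0.001]
contact_force: [-0.0, -0.4, 0.2]
opening: 0.0849
grip_force: 0.0
```

```bash
cat >> h.py <<'E'
def tips():
    im=ctrl.get_image('wrist');W=cloud(im);o=ctrl.get_obs();M=R.from_rotvec(o['tool_rot']).as_matrix()
    L=(W-o['tool_pos'])@M*1000
    m=(L[...,2]>-80)&(L[...,2]<5)&(abs(L[...,1])<60)&(abs(L[...,0])<14)&(np.nan_to_num(im['frame'].max(-1))<90)
    p=L[m];print("offset",ctrl.grip_point_offset,"open",o['opening'],"tcp",o['tool_pos'].round(4),"tip z pct",np.percentile(p[:,2],[90,97,99,100]).round(1),"cam in tool mm",((im['cam_to_world'][:3,3]-o['tool_pos'])@M*1000).round())
    return im,L
E
python3 -c "
from h import *
tips();go(bay(.025,0),.014,BY)"
```

```text
offset 0.0187 open 0.08528406346862455 tcp [0.5491 0.1236 0.1183] tip z pct [-47.4 -43.1 -41.4 -39.5] cam in tool mm [  66.    0. -170.]
t 13.78 yaw 5.77 turn -0.03 | shift cm now [-1.500e-01 -1.000e-02  1.043e+01] | after turn [-1.200e-01 -1.000e-02  1.043e+01] tilt [ 2.7e-03  3.0e-04 -1.0e+00]
```

Request:
{"op": "send_rows", "data": {"rows": [[8.5, [-0.1, 0, 4], 0], [8.5, [0, 0, 3], 0], [8.5, [0, 0, 2], 0], [8.5, [0, 0, 1.4], 0], [8.5, [0, 0, 0], 0]]}}

```text
t: 14.4
tool_pos: [0.5468, 0.1234, 0.0121]
tool_rot: [3.138, 0.158, -0.001]
contact_force: [0.7, 0.6, -0.4]
opening: 0.0854
grip_force: 0.0
```

Request:
{"op": "send_rows", "data": {"newtons": 60, "rows": [[4, [0, 0, 0], 0], [4, [0, 0, 0], 0], [4, [0, 0, 0], 0], [4, [0, 0, 0], 0], [4, [0, 0, 0], 0], [4, [0, 0, 0], 0]]}}

```text
t: 15.15
tool_pos: [0.5482, 0.1236, 0.014]
tool_rot: [-3.137, -0.158, -0.004]
contact_force: [-1.0, 0.6, 5.0]
opening: 0.0486
grip_force: 65.5
```

Request:
{"op": "send_rows", "data": {"rows": [[4, [0, 0, -0.5], 0], [4, [0, 0, -1], 0], [4, [0, 0, -2], 0], [4, [0, 0, -3], 0], [4, [0, 0, -4], 0], [4, [0, 0, -4], 0], [4, [0, 0, -4], 0], [4, [0, 0, -2.5], 0], [4, [0, 0, 0], 0]]}}

```text
t: 16.27
tool_pos: [0.5485, 0.1236, 0.2265]
tool_rot: [-3.137, -0.158, -0.011]
contact_force: [-1.2, -0.6, -3.6]
opening: 0.0484
grip_force: 64.8
```

```bash
python3 -c "
from h import *
im,L=tips();save(im,'w4')
t=np.array([.4535,-.2965]); a=np.radians(-8.0)
go(t,.22,a); go(t,-.027,a)"
```

```text
offset 0.0187 open 0.04827847314182726 tcp [0.5473 0.1234 0.2239] tip z pct [-48.4 -47.4 -42.6 -38.1] cam in tool mm [  67.    0. -174.]
t 16.32 yaw 5.77 turn 13.77 | shift cm now [-13.56  40.84   0.36] | after turn [-3.45 42.89  0.36] tilt [ 2.7e-03  2.0e-04 -1.0e+00]
t 16.32 yaw 5.77 turn 13.77 | shift cm now [-13.63  40.84  25.06] | after turn [-3.45 42.89 25.06] tilt [ 2.7e-03  2.0e-04 -1.0e+00]
```

View pics/w4.png

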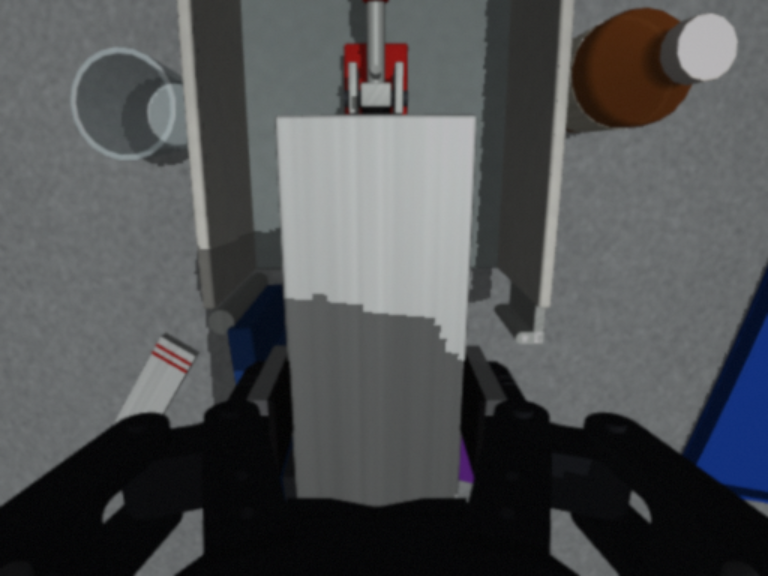

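The plate is held level between the fingers, clear of the bay. Next I turn and carry it over the tray.

Request:
{"op": "send_rows", "data": {"rows": [[4, [0, 0, 0], 6.9], [4, [0, 0, 0], 6.9], [4, [-0.3, 3, 0], 0], [4, [-0.4, 5, 0], 0], [4, [-0.4, 5, 0], 0], [4, [-0.4, 5, 0], 0], [4, [-0.4, 5, 0], 0], [4, [-0.4, 5, 0], 0], [4, [-0.4, 5, 0], 0], [4, [-0.4, 5, 0], 0]]}}

```text
t: 17.58
tool_pos: [0.4615, -0.2494, 0.2201]
tool_rot: [-3.132, 0.22, 0.004]
contact_force: [0.2, 1.2, -2.7]
opening: 0.0486
grip_force: 64.6
```

Request:
{"op": "send_rows", "data": {"rows": [[4, [-0.4, 3, 0], 0], [4, [0, 1.9, 0], 0], [4, [0, 0, 0], 0], [4, [0, 0, 0], 0]]}}

```text
t: 18.08
tool_pos: [0.4524, -0.2955, 0.2218]
tool_rot: [-3.133, 0.218, 0.001]
contact_force: [0.0, 0.1, -3.3]
opening: 0.0487
grip_force: 64.6
```

```bash
python3 -c "
from h import *
t=np.array([.4535,-.2965]); a=np.radians(-8.0)
go(t,-.027,a)
im,L=tips(); m=(im['frame'].min(-1)>60)&(abs(L[...,1])<24)&(L[...,0]>10)&(L[...,0]<75)&(L[...,2]>-70)&(L[...,2]<0); p=L[m]
print('plate top in tool',np.median(p,0).round(1), 'slope',np.polyfit(p[:,0],p[:,2],1).round(3),np.polyfit(p[:,1],p[:,2],1).round(3), 'x max',p[:,0].max())"
```

```text
t 18.07 yaw -7.98 turn 0.02 | shift cm now [ 0.14  0.11 24.88] | after turn [ 0.12  0.08 24.88] tilt [-7.0e-04  1.3e-03 -1.0e+00]
offset 0.0187 open 0.048449613900280034 tcp [ 0.4526 -0.2954  0.222 ] tip z pct [-45.7 -44.8 -40.2 -35.1] cam in tool mm [  66.    1. -171.]
plate top in tool [ 45.3  -0.1 -46.2] slope [ 3.0000e-03 -4.6329e+01] [ 1.0000e-03 -4.6181e+01] x max 74.48176827320674
```

Request:
{"op": "send_rows", "data": {"rows": [[4, [0.1, 0.1, 4.5], 0], [4, [0, 0, 4.5], 0], [4, [0, 0, 4.5], 0], [4, [0, 0, 4.5], 0], [4, [0, 0, 3], 0], [4, [0, 0, 2], 0], [4, [0, 0, 1], 0], [4, [0, 0, 0.4], 0], [4, [0, 0, 0], 0]]}}

```text
t: 19.25
tool_pos: [0.4538, -0.2978, -0.0209]
tool_rot: [3.133, -0.219, 0.002]
contact_force: [-0.4, -0.5, -3.6]
opening: 0.0484
grip_force: 64.5
```

Request:
{"op": "send_rows", "data": {"rows": [[4, [0, 0, 0.2], 0], [4, [0, 0, 0], 0]]}}

```text
t: 19.5
tool_pos: [0.4534, -0.2979, -0.0231]
tool_rot: [3.133, -0.22, 0.001]
contact_force: [-0.2, -0.5, -3.3]
opening: 0.0485
grip_force: 64.5
```

Request:
{"op": "send_rows", "data": {"rows": [[4, [0, 0, 0.2], 0], [4, [0, 0, 0], 0]]}}

```text
t: 19.75
tool_pos: [0.453, -0.2976, -0.0257]
tool_rot: [-3.134, 0.22, 0.0]
contact_force: [0.0, 0.4, -4.1]
opening: 0.0485
grip_force: 64.5
```

Request:
{"op": "send_rows", "data": {"rows": [[4, [0, 0, 0.15], 0], [4, [0, 0, 0], 0]]}}

```text
t: 20.0
tool_pos: [0.4533, -0.2978, -0.027]
tool_rot: [3.134, -0.22, 0.0]
contact_force: [-0.7, 0.5, -2.4]
opening: 0.0487
grip_force: 64.7
```

Request:
{"op": "send_rows", "data": {"rows": [[4, [0, 0, 0.1], 0], [6, [0, 0, 0], 0], [7, [0, 0, 0], 0], [7, [0, 0, 0], 0], [7, [0, 0, 0], 0], [7, [0, 0, 0], 0]]}}

```text
t: 20.75
tool_pos: [0.4532, -0.2977, -0.0281]
tool_rot: [3.134, -0.22, 0.0]
contact_force: [0.9, 0.7, 0.8]
opening: 0.07
grip_force: 0.0
```

Request:
{"op": "send_rows", "data": {"rows": [[7, [0, 0, -2], 0], [7, [0, 0, -4], 0], [7, [0, 0, -5], 0], [7, [0, 0, -5], 0], [0, [0, 0, -5], 0], [0, [0, 0, -3], 0], [0, [0, 0, 0], 0], [0, [0, 0, 0], 0], [0, [0, 0, 0], 0], [0, [0, 0, 0], 0]]}}

```text
t: 22.0
tool_pos: [0.4526, -0.2972, 0.2102]
tool_rot: [-3.132, 0.22, 0.003]
contact_force: [-0.4, -0.1, 0.6]
opening: -0.0002
grip_force: 0.0
```

```bash
python3 -c "
from h import *
im=ctrl.get_image('wrist');W=cloud(im);S=cv2.cvtColor(im['frame'],cv2.COLOR_RGB2HSV)[...,1]
C=(W[...,:2]-[.4535,-.2965])@rot(np.radians(-8))
m=(abs(W[...,2]-.02)<.008)&(S<90)&(abs(C[...,0])<.12)&(abs(C[...,1])<.085)
p=C[m]*1000;r=cv2.minAreaRect(p.astype(np.float32));print(m.sum(),r,np.percentile(W[m][:,2],[5,50,95]).round(4))
tips()
hinge=bay(-.01,.085); im=ctrl.get_image('top');W=cloud(im);h=cv2.cvtColor(im['frame'],cv2.COLOR_RGB2HSV)
m=(h[...,0]>105)&(h[...,0]<125)&(h[...,1]>120)&(abs(W[...,2]-.12)<.01)&(W[...,0]>.2)
p=W[m][:,:2]; c=cv2.minAreaRect((p*1000).astype(np.float32)); v=np.array(c[0])/1000-hinge; dv=rot(-BY)@v
print(c,'hinge',hinge,'door angle',np.arctan2(-dv[0],-dv[1]),np.hypot(*v))
"
```

```text
5487 ((-0.7196121215820312, -1.3752670288085938), (149.8153839111328, 50.21000289916992), 0.2915343940258026) [0.0183 0.0195 0.0208]
offset 0.0187 open 5.1543738731012415e-05 tcp [ 0.4529 -0.2974  0.2109] tip z pct [-43.7 -36.9 -34.2 -30.4] cam in tool mm [  66.    0. -171.]
((420.6780090332031, 190.25868225097656), (162.8621368408203, 15.819893836975098), 10.149056434631348) hinge [0.50446141 0.2045543 ] door angle 1.5030270417627158 0.08499424976428846
```

The plate lies flat in the tray, within 2 mm of its centre. The door is at 1.50 rad. Next I turn back and go to the left of the door's outer face.

```bash
python3 -c "
from h import *
def tgt(f,r,s=.128): return np.array([-.01,.085])+s*np.array([-np.sin(f),-np.cos(f)])+(.008+r)*np.array([-np.cos(f),np.sin(f)])
p0=tgt(1.5,.04); print('start bay',p0); go(bay(*p0),.21,BY)
ph=[1.4,1.2,1.0,.8,.6,.45,.3,.2,.13]; q=p0
for f in ph:
    t=tgt(f,.014); d=(t-q)*100; print(f,'bay mm',(t*1000).round(),'shift',d[0].round(2),(-d[1]).round(2)); q=t"
```

```text
start bay [-0.14107474  0.1238254 ]
t 22.15 yaw -8.03 turn -13.83 | shift cm now [-15.57 -51.07   0.17] | after turn [ -2.91 -53.31   0.17] tilt [-8.e-04  7.e-04 -1.e+00]
1.4 bay mm [-140.   85.] shift 0.12 3.89
1.2 bay mm [-137.   59.] shift 0.26 2.58
1.0 bay mm [-130.   34.] shift 0.77 2.48
0.8 bay mm [-117.   12.] shift 1.24 2.28
0.6 bay mm [-100.   -8.] shift 1.67 1.98
0.45 bay mm [-85. -21.] shift 1.49 1.25
0.3 bay mm [-69. -31.] shift 1.66 1.01
0.2 bay mm [-57. -36.] shift 1.19 0.53
0.13 bay mm [-48. -39.] shift 0.86 0.3
```

Request:
{"op": "send_rows", "data": {"rows": [[0, [0, 0, 0], -6.9], [0, [0, 0, 0], -6.9], [0, [0, 0, 0], 0]]}}

```text
t: 22.52
tool_pos: [0.4531, -0.2976, 0.2118]
tool_rot: [-3.138, -0.156, 0.0]
contact_force: [0.5, 1.1, -0.4]
opening: -0.0001
grip_force: 0.0
```

Request:
{"op": "send_rows", "data": {"rows": [[0, [-0.2, -4.8, 0], 0], [0, [-0.3, -4.8, 0], 0], [0, [-0.3, -4.8, 0], 0], [0, [-0.3, -4.8, 0], 0], [0, [-0.3, -4.8, 0], 0], [0, [-0.3, -4.8, 0], 0], [0, [-0.3, -4.8, 0], 0], [0, [-0.3, -4.8, 0], 0], [0, [-0.3, -4.8, 0], 0], [0, [-0.3, -4.8, 0], 0]]}}

```text
t: 23.78
tool_pos: [0.3757, 0.1785, 0.2122]
tool_rot: [-3.138, -0.154, -0.002]
contact_force: [0.5, 0.6, -0.1]
opening: 0.0002
grip_force: 0.0
```

Request:
{"op": "send_rows", "data": {"rows": [[0, [0, -2.7, 0], 0], [0, [0, -2.6, 0], 0], [0, [0, 0, 0], 0], [0, [0, 0, 0], 0]]}}

```text
t: 24.28
tool_pos: [0.3708, 0.2293, 0.2118]
tool_rot: [3.137, 0.156, -0.0]
contact_force: [-0.4, -0.0, -0.4]
opening: 0.0001
grip_force: 0.0
```

```bash
python3 -c "
from h import *
go(bay(-.141,.124),.062,BY)"
```

```text
t 24.27 yaw 5.71 turn -0.09 | shift cm now [-0.05 -0.1  14.98] | after turn [-0.05 -0.09 14.98] tilt [-1.e-04 -5.e-04 -1.e+00]
```

Request:
{"op": "send_rows", "data": {"rows": [[0, [0, 0, 4.5], 0], [0, [0, 0, 4.5], 0], [0, [0, 0, 3.5], 0], [0, [0, 0, 2.5], 0], [0, [0, 0, 0], 0]]}}

```text
t: 24.9
tool_pos: [0.3691, 0.2281, 0.0598]
tool_rot: [3.136, 0.155, -0.007]
contact_force: [-0.0, -0.1, 0.3]
opening: -0.0001
grip_force: 0.0
```

Request:
{"op": "send_rows", "data": {"rows": [[0, [0.1, 1.3, 0], 0], [0, [0, 1.3, 0], 0], [0, [0.1, 1.3, 0], 0], [0, [0.1, 1.3, 0], 0], [0, [0.1, 1.3, 0], 0]]}}

```text
t: 25.52
tool_pos: [0.3816, 0.1646, 0.0622]
tool_rot: [-3.137, -0.158, -0.001]
contact_force: [-0.7, 1.2, 0.4]
opening: -0.0002
grip_force: 0.7
```

Request:
{"op": "send_rows", "data": {"rows": [[0, [0.4, 1.2, 0], 0], [0, [0.4, 1.2, 0], 0], [0, [0.6, 1.1, 0], 0], [0, [0.6, 1.1, 0], 0], [0, [0.8, 1.0, 0], 0], [0, [0.8, 1.0, 0], 0]]}}

```text
t: 26.28
tool_pos: [0.4242, 0.1028, 0.0617]
tool_rot: [-3.138, -0.158, 0.001]
contact_force: [-0.7, 1.1, 1.3]
opening: -0.0001
grip_force: 0.7
```

Request:
{"op": "send_rows", "data": {"rows": [[0, [0.75, 0.6, 0], 0], [0, [0.75, 0.6, 0], 0], [0, [0.8, 0.5, 0], 0], [0, [0.8, 0.5, 0], 0]]}}

```text
t: 26.78
tool_pos: [0.4572, 0.0845, 0.0618]
tool_rot: [-3.138, -0.158, 0.001]
contact_force: [-0.7, 1.7, -0.3]
opening: 0.0001
grip_force: 0.7
```

```bash
cat >> h.py <<'E'
def door():
    hinge=bay(-.01,.085); im=ctrl.get_image('top');W=cloud(im);h=cv2.cvtColor(im['frame'],cv2.COLOR_RGB2HSV)
    m=(h[...,0]>105)&(h[...,0]<125)&(h[...,1]>120)&(abs(W[...,2]-.12)<.008)&(W[...,0]>.2)
    p=W[m][:,:2]; b=(p-B0)@rot(BY)*1000; print(m.sum(),'door top bay pct',np.percentile(b,[2,50,98],axis=0).round(1).tolist())
    l=cv2.fitLine(b.astype(np.float32),cv2.DIST_HUBER,0,.01,.01).ravel(); print('angle',np.arctan(l[0]/l[1]))
    o=ctrl.get_obs(); print('tcp bay',(rot(-BY)@(o['tool_pos'][:2]-B0)*1000).round(1),o['tool_pos'][2],'F',o['contact_force'].round(1))
E
python3 -c "
from h import *
door()"
```

```text
2 door top bay pct [[-10.5, 81.4], [-9.0, 81.6], [-7.6, 81.7]]
angle -1.4566331
tcp bay [-68.1 -30.4] 0.06213152232113436 F [ 0.2 -0.6 -0.8]
```

Request:
{"op": "send_rows", "data": {"rows": [[0, [0.6, 0.3, 0], 0], [0, [0.6, 0.25, 0], 0], [0, [0.3, 0.1, 0], 0]]}}

```text
t: 27.2
tool_pos: [0.4727, 0.0796, 0.0619]
tool_rot: [3.138, 0.158, -0.0]
contact_force: [-0.6, 0.4, 0.6]
opening: -0.0
grip_force: 0.5
```

Request:
{"op": "send_rows", "data": {"rows": [[0, [0.3, 0.1, 0], 0], [0, [0.2, 0.05, 0], 0]]}}

```text
t: 27.45
tool_pos: [0.4775, 0.0787, 0.0619]
tool_rot: [3.138, 0.158, -0.0]
contact_force: [-1.1, 0.6, 0.1]
opening: 0.0001
grip_force: 0.5
```

Request:
{"op": "send_rows", "data": {"rows": [[0, [0.2, 0, 0], 0], [0, [0.1, 0, 0], 0]]}}

```text
t: 27.7
tool_pos: [0.4804, 0.0788, 0.0618]
tool_rot: [3.137, 0.158, -0.0]
contact_force: [-1.0, -0.4, 0.9]
opening: 0.0002
grip_force: 0.5
```

Request:
{"op": "send_rows", "data": {"rows": [[0, [0.1, 0, 0], 0], [0, [0.1, 0, 0], 0]]}}

```text
t: 27.95
tool_pos: [0.4824, 0.0791, 0.0619]
tool_rot: [3.137, 0.158, -0.0]
contact_force: [-1.5, 0.3, 0.8]
opening: 0.0003
grip_force: 0.5
```

Request:
{"op": "send_rows", "data": {"rows": [[0, [0.1, 0, 0], 0], [0, [0.1, 0, 0], 0]]}}

```text
t: 28.2
tool_pos: [0.4845, 0.0794, 0.0619]
tool_rot: [3.138, 0.158, -0.0]
contact_force: [-1.5, -0.9, 0.5]
opening: 0.0003
grip_force: 0.5
```

Request:
{"op": "send_rows", "data": {"rows": [[0, [0.1, 0, 0], 0], [0, [0.1, 0, 0], 0]]}}

```text
t: 28.45
tool_pos: [0.4856, 0.0795, 0.0618]
tool_rot: [3.137, 0.158, -0.004]
contact_force: [-6.6, -1.7, 4.0]
opening: 0.0003
grip_force: 3.2
```

Request:
{"op": "send_rows", "data": {"rows": [[0, [0.1, 0, 0], 0], [0, [0.1, 0, 0], 0]]}}

```text
t: 28.7
tool_pos: [0.4859, 0.0794, 0.0618]
tool_rot: [3.137, 0.158, -0.011]
contact_force: [-13.5, -3.7, 9.0]
opening: -0.0002
grip_force: 6.8
```

Request:
{"op": "send_rows", "data": {"rows": [[0, [0.1, 0, 0], 0], [0, [0.1, 0, 0], 0]]}}

```text
t: 28.95
tool_pos: [0.4866, 0.0793, 0.0618]
tool_rot: [3.136, 0.158, -0.017]
contact_force: [-16.7, -4.0, 12.3]
opening: -0.0002
grip_force: 8.6
```

Request:
{"op": "send_rows", "data": {"rows": [[0, [0.1, 0, 0], 0], [0, [0, 0, 0], 0]]}}

```text
t: 29.2
tool_pos: [0.4874, 0.0793, 0.0618]
tool_rot: [3.136, 0.158, -0.017]
contact_force: [-17.7, -4.5, 13.3]
opening: 0.0002
grip_force: 8.9
```

Request:
{"op": "send_rows", "data": {"rows": [[0, [0.1, 0, 0], 0], [0, [0, 0, 0], 0]]}}

```text
t: 29.45
tool_pos: [0.4883, 0.0792, 0.0618]
tool_rot: [3.135, 0.158, -0.018]
contact_force: [-18.5, -4.8, 12.9]
opening: 0.0002
grip_force: 9.2
```

Request:
{"op": "send_rows", "data": {"rows": [[0, [0.1, 0, 0], 0], [0, [0, 0, 0], 0]]}}

```text
t: 29.7
tool_pos: [0.489, 0.0792, 0.0618]
tool_rot: [3.135, 0.158, -0.019]
contact_force: [-20.0, -6.1, 14.0]
opening: -0.0
grip_force: 9.9
```

Request:
{"op": "send_rows", "data": {"rows": [[0, [0, 0, -0.2], 0], [0, [0, 0, 0], 0]]}}

```text
t: 29.95
tool_pos: [0.4887, 0.0792, 0.062]
tool_rot: [3.136, 0.158, -0.018]
contact_force: [-14.1, -5.3, 4.4]
opening: -0.0002
grip_force: 6.8
```

Request:
{"op": "send_rows", "data": {"rows": [[0, [0.1, 0, 0], 0], [0, [0, 0, 0], 0]]}}

```text
t: 30.2
tool_pos: [0.4888, 0.0792, 0.062]
tool_rot: [3.135, 0.158, -0.023]
contact_force: [-18.0, -5.5, 6.7]
opening: -0.0002
grip_force: 8.9
```

```bash
python3 -c "
from h import *
door();tips()"
```

```text
8 door top bay pct [[-14.3, 77.1], [-9.8, 79.5], [-4.6, 81.1]]
angle 1.4870282
tcp bay [-38.3 -38.1] 0.06195479298918265 F [-16.5  -6.2   7. ]
offset 0.0187 open 4.758012874477415e-05 tcp [0.4888 0.0792 0.062 ] tip z pct [-57.  -51.6 -48.9 -44.9] cam in tool mm [  66.    0. -171.]
```

Request:
{"op": "send_rows", "data": {"rows": [[0, [0.1, 0, -0.05], 0], [0, [0.05, 0, 0], 0]]}}

```text
t: 30.55
tool_pos: [0.4892, 0.0792, 0.062]
tool_rot: [3.135, 0.158, -0.027]
contact_force: [-20.1, -6.5, 7.3]
opening: -0.0003
grip_force: 10.1
```

Request:
{"op": "send_rows", "data": {"rows": [[0, [0.1, 0, -0.05], 0], [0, [0, 0, 0], 0]]}}

```text
t: 30.8
tool_pos: [0.4898, 0.0792, 0.062]
tool_rot: [3.135, 0.158, -0.028]
contact_force: [-21.4, -7.1, 6.1]
opening: 0.0002
grip_force: 10.2
```

Request:
{"op": "send_rows", "data": {"rows": [[0, [0.1, 0, -0.05], 0], [0, [0, 0, 0], 0]]}}

```text
t: 31.05
tool_pos: [0.4903, 0.0792, 0.062]
tool_rot: [3.134, 0.158, -0.03]
contact_force: [-20.1, -7.9, 5.5]
opening: -0.0001
grip_force: 10.4
```

Request:
{"op": "send_rows", "data": {"rows": [[0, [0.1, 0, -0.03], 0], [0, [0, 0, 0], 0]]}}

```text
t: 31.3
tool_pos: [0.4909, 0.0791, 0.0621]
tool_rot: [3.134, 0.158, -0.032]
contact_force: [-21.1, -6.7, 5.4]
opening: -0.0002
grip_force: 10.8
```

Request:
{"op": "send_rows", "data": {"rows": [[0, [0.1, 0.08, -0.05], 0], [0, [0, 0, 0], 0]]}}

```text
t: 31.55
tool_pos: [0.4914, 0.0792, 0.0621]
tool_rot: [3.136, 0.158, -0.033]
contact_force: [-21.2, -4.4, 3.9]
opening: -0.0001
grip_force: 10.8
```

Request:
{"op": "send_rows", "data": {"rows": [[0, [0.1, 0.05, -0.05], 0], [0, [0, 0, 0], 0]]}}

```text
t: 31.8
tool_pos: [0.4974, 0.0798, 0.0638]
tool_rot: [-3.137, -0.158, 0.013]
contact_force: [-5.8, -1.0, -4.4]
opening: -0.0001
grip_force: 2.6
```

Request:
{"op": "send_rows", "data": {"rows": [[0, [0.1, 0.03, -0.04], 0], [0, [0, 0, 0], 0]]}}

```text
t: 32.05
tool_pos: [0.4991, 0.0798, 0.065]
tool_rot: [-3.137, -0.158, 0.011]
contact_force: [-6.1, 0.5, -3.1]
opening: 0.0001
grip_force: 3.1
```

Request:
{"op": "send_rows", "data": {"rows": [[0, [0.1, 0.02, -0.04], 0], [0, [0, 0, 0], 0]]}}

```text
t: 32.3
tool_pos: [0.499, 0.0798, 0.065]
tool_rot: [-3.137, -0.159, 0.015]
contact_force: [-9.2, -0.7, -2.5]
opening: 0.0
grip_force: 4.6
```

The force dropped and the door jumped, so the latch has snapped in. I back off and check.

Request:
{"op": "send_rows", "data": {"rows": [[0, [-0.5, 0, 0], 0], [0, [-2, 0, 0], 0], [0, [-4, 0, 0], 0], [0, [-2, 0, -4], 0], [0, [0, 0, -4.5], 0], [0, [0, 0, -4.5], 0], [0, [0, 4.5, -1], 0], [0, [0, 4.5, 0], 0], [0, [0, 4.5, 0], 0], [0, [0, 4.5, 0], 0]]}}

```text
t: 33.55
tool_pos: [0.4378, -0.1101, 0.2092]
tool_rot: [3.136, 0.158, 0.008]
contact_force: [0.5, 0.4, -0.5]
opening: 0.0001
grip_force: 0.0
```

Request:
{"op": "send_rows", "data": {"rows": [[0, [0, 4.5, 0], 0], [0, [0, 0, 0], 0], [0, [0, 0, 0], 0], [0, [0, 0, 0], 0]]}}

```text
t: 34.05
tool_pos: [0.4414, -0.152, 0.2079]
tool_rot: [3.137, 0.16, 0.002]
contact_force: [-0.1, 0.6, 0.6]
opening: -0.0
grip_force: 0.0
```

```bash
python3 -c "
from h import *
door();red();im=ctrl.get_image('scene');save(im,'s3')"
```

```text
247 door top bay pct [[-16.6, -76.9], [-10.2, -1.7], [-2.8, 78.4]]
angle -0.0050311848
tcp bay [-108.8 -263.3] 0.2078056193982414 F [-0.8  0.6  0.4]
132 far +x pts [[235.0, -3.0, 91.0], [235.0, 5.0, 82.0], [235.0, 5.0, 88.0], [235.0, 8.0, 85.0], [235.0, -0.0, 84.0], [236.0, 3.0, 88.0]] highest [111.0, 5.0, 126.0]
```

View pics/s3.png

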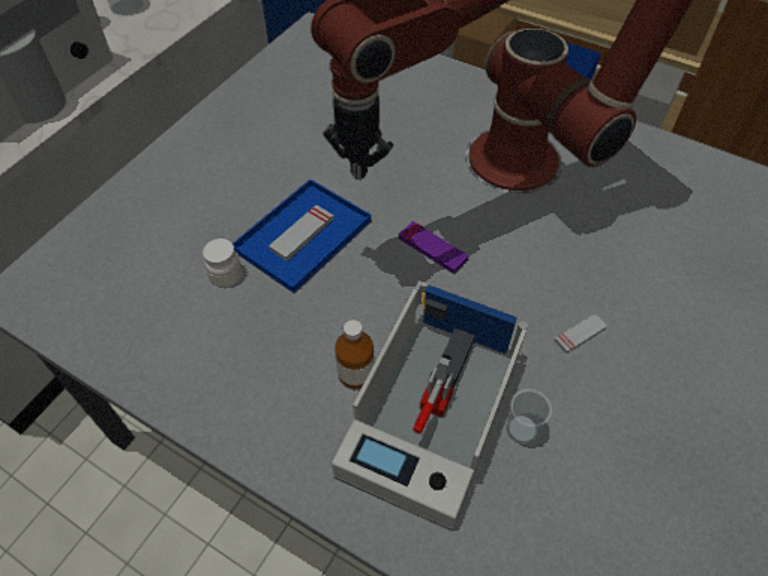

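The picture shows the door shut at (470,320) and holding 2 s after release, with the clamp open at (430,400). The plate lies flat in the tray at (302,232). The beaker, bottle and jar are where they stood, and the arm is clear.

```bash
python3 -c "
from station import ctrl
print(ctrl.finish_job())"
```

```text
the job is handed in; nothing more can be done
None
```

The job is handed in: in the last images the clamp was open, the plate lay flat in the blue tray and the door was latched shut, with the beaker, amber bottle and white jar where they stood (no verdict was returned).

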